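# Brace the free-spinning drive plate and tighten its wing knob

### The job

On the sloping stand a round drive plate spins freely, so its wing knob cannot be tightened: the plate just turns along with it. Swing the brace lever fully in so that its nose stops the plate's pins, tighten the wing knob clockwise until it comes up against its stop while the plate is braced, then swing the brace lever all the way back out and let go. Leave the tape measure, the offcut and the pen blank where they lie.

Things in the scene. Friction and masses are not known exactly. Their poses are not given: they have to be found in the camera images.
- stand: plywood stand fixed to the bench, base 190 x 220 mm; its face plate slopes 32 deg (0.56 rad) and looks up and toward the robot (stand's -x). Origin on the bench; x uphill, away from the robot, y left, z up. The drive plate's axis meets the face plate's top 75 mm straight above the origin. Axes of drive plate, knob and brace are square to the face plate; 'above' in sizes is measured square to it
- drive_plate (a joint): angle (rad) of the round aluminium drive plate (132 mm across, top 20 mm above the face plate), growing clockwise seen from above, no limit. Spins almost without friction. Eight steel pins, 10 mm thick, up to 36 mm above the face plate, evenly spaced on a 104 mm circle. It carries the wing knob: turning the knob turns the whole plate along unless it is braced
- wing_knob (a joint): angle (rad) of the wing knob relative to the drive plate: grows as it is tightened (clockwise seen from above); starts at 0 to 0.5; 2.0 is the stop (tight). Drags with about 0.18 N m, stays where left. Needs more than one grasp. With the brace in, plate and knob first turn together by up to 0.45 rad until a pin bears on the nose; only then does the knob turn on the plate
- knob_grip (a point): point on the knob's axis, 60 mm above the face plate, where to grip the wing: a black upright bar 46 mm long, 12 mm thick, from 36 to 70 mm above the face plate, on a boss 34 mm across. Site axes: z along the axis, outward from the face plate; x along the wing's length; y across its thickness (close the fingers along y)
- brace (a joint): angle (rad) of the steel brace lever, right of the drive plate seen from the robot: 0 = fully out (stop), 0.9 = fully in (stop; nose between two pins); grows counter-clockwise seen from above. Starts at 0 to 0.1; 2.5 N at the handle moves it, stays where left. A nose that meets a pin rolls off it and turns the free plate aside; dead on a pin it stops near 0.7: turn the plate a little
- brace_handle (a point): middle of the brace's upright round black handle post (18 mm diameter, from 34 to 62 mm above the face plate), 53 mm above the face plate and 53 mm from the pivot's axis. z along the post, square to the face plate. The post stands 74 mm from the knob's axis with the brace in, about 120 mm with it out
- brace_pivot (a point): point on the brace's hinge axis at the handle point's height; z along the hinge axis, outward from the face plate
- brace_nose (a point): point on the axis of the small free steel roller (10 mm diameter) that is the nose of the brace lever, 29 mm above the face plate, 77 mm from the pivot's axis
- tape: yellow tape measure lying flat, 62 x 80 x 32 mm, loose bystander beside the stand; origin under its middle
- offcut: brown wooden offcut, 40 x 75 x 25 mm, loose bystander on the left of the stand; origin under its middle
- blank: square wooden pen blank, 19 x 130 x 19 mm, loose bystander on the right of the stand; origin under its middle

How it is judged:
By the outcome, as a careful person would: the job done as asked, in the order asked, and still so for the second after the job is handed in, with the robot touching nothing.
It also fails if it takes over 67 s, if anything falls off the work surface, if the arm or the gripper's body presses on something with over 40 N, if the wrist force passes 120 N, or if a joint passes its speed limit or range.

### The arm

A 6-joint arm with a two-finger parallel gripper is mounted at the origin on a cart in front of the work surface, level with it; the furniture and walls round the work are solid. World frame = base frame: x ahead of the robot, y to its left, z up, the work surface at z = 0. Lengths are in m, angles in rad, forces in N, time in s.
With the tool pointing down it reaches from about 0.325 to 0.875 m from the base axis. Payload 4.4 kg.
Tool frame: the origin (TCP) lies at the very end of the fingers, on their centre line; the grasp point (between the pads) lies robot.pinch_z behind it (robot.pinch_z is the distance from the TCP to the grasp point, in m); z points along the fingers, y is the line along which they close (so a half turn about z gives the same grasp; the last joint's range is limited). The gripper opens to 85 mm and grips with 20 to 120 N. Pads are 22 mm wide; open, the fingers measure 114 mm over their backs; the gripper's body (76 mm by 85 mm) begins 54 mm behind the grasp point. The pads swing forward as they close: fully open they stand 13 mm farther back than shut.
Start: joints at [1.014, 0.207, 1.542, -0, 1.393, -0.15], TCP at [0.227, 0.528, 0.231] pointing down, gripper open.
Joint ranges: [-2.73, 2.73], [-0.86, 2.22], [0.23, 2.46], [-1.11, 4.25], [0.08, 2.63], [-2.82, 2.82]. Speed limits (rad/s): [2.79, 2.79, 3.14, 3.14, 3.14, 3.14].

### API

Orientations are given as a unit quaternion [x, y, z, w].
In Python, from rig import robot gives the robot as it stands. Calls block until the motion is done:
- robot.move_ptp(position, orientation): joint-space move of the TCP to a pose.
- robot.move_straight(position, ori=None, vel=0.15): straight line of the TCP; ori=None keeps the orientation; vel is the mean speed in m/s.
- robot.move_joints(angles): joint-space move.
- robot.release() and robot.close(): open the fingers fully, or close them until they stop; the grip force is fixed at half the most.
- robot.hold(seconds).
- robot.ik(position, orientation): joint angles nearest the present ones, or None.
- robot.snapshot(name): name is "scene" or "side" or "wrist"; returns a dict with "image" (420x560x3 uint8, blue, green, red), "depth" (420x560 float32, m along the optical axis (not along the pixel's ray), 0 where there is no reading), "fx", "fy", "cx", "cy" (pixels), "k1" (the pictures are not rectified: a ray, as slopes to the right and down, at radius r is drawn at 1 + k1 r^2 times it, then the intrinsics apply), "R" (3x3) and "t" (3): a world point X has camera coordinates R X + t; the wrist camera has in their place "T_tool_cam" (4x4, takes a point from camera to tool coordinates, whose origin is the TCP and whose axes are the flange's). Camera axes: x right, y down, z forward; pixel columns grow to the right and rows downward; lengths in m; the calibration is good to about 2 mm. A picture is of the moment at which its call begins: read the wrist's pose just before it.
A pose or a line that the arm cannot do raises robot.PlanningError and nothing moves.
- robot.close_job(): hands the job in; it is judged then, once.
Readings, each from a call of its own:
- robot.get_time_s(): time.
- robot.get_joints(): joint angles.
- robot.get_joint_vel(): joint speeds.
- robot.get_joint_torque(): joint torques, N m.
- robot.get_ee_pos(): TCP position.
- robot.get_tool_rot(): TCP orientation.
- robot.get_force(): force on the tool from outside, world axes, zero at the start.
- robot.get_torque(): the same for the moment, N m.
- robot.get_finger_gap(): opening from 0.0 (shut) to 1.0 (fully open).
- robot.get_grasp_force(): force on a finger pad.
Only numpy, scipy, OpenCV 4.12 (cv2) and the standard library are available. Lean on these libraries where they do the work, as an engineer would, in place of code of your own. Each camera call takes 0.05 s, during which the arm holds its last target. There are 200 camera calls.

## Working session

There is one attempt and no reset: what is moved stays moved. The work goes in short steps, each a Python script; the robot and the scene stay as the last script left them, time stands still between calls to the robot, and variables do not carry over. Pictures are saved under pics/ and viewed, at most 10 in all, crops included, and the job is handed in when it is done.

```bash
mkdir -p pics; ls; python3 - <<'E'
from rig import robot
import cv2,numpy as np,pickle
d={}
for n in("scene","side"):
    s=robot.snapshot(n);d[n]=s
    cv2.imwrite(f"pics/{n}0.png",s["image"])
    print(n,s["fx"],s["fy"],s["cx"],s["cy"],s["k1"],s["R"],s["t"],(s["depth"]>0).mean())
pickle.dump(d,open("s0.pkl","wb"))
print(robot.pinch_z,robot.get_tool_rot(),robot.get_time_s())
E
```

```text
pics
scene 429.0219141230242 429.0219141230242 273.324458030059 212.62879422027518 0.02340571187783934 [[ 0.50418554 -0.863504    0.01256133]
 [-0.69683636 -0.41537677 -0.5847061 ]
 [ 0.51011374  0.28604717 -0.81114795]] [-0.2941043   0.46003104  0.61751592] 0.9958375850340137
side 441.0692393688527 441.0692393688527 280.74506348082804 212.6394449915957 -0.036580487226469165 [[ 0.86812914 -0.49627198 -0.00811822]
 [-0.29155458 -0.49664341 -0.8175214 ]
 [ 0.40168111  0.71208106 -0.57584099]] [-0.52354213  0.267209    0.9155791 ] 0.9959396258503401
0.0187 [ 2.01536193e-01  9.79480502e-01 -9.84561237e-04 -3.73225236e-04] 0.1
```

View pics/scene0.png

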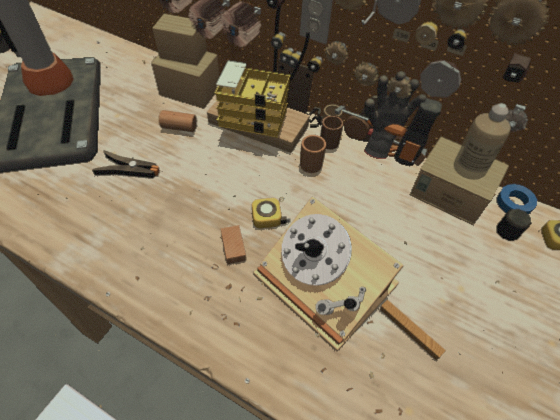

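View pics/side0.png

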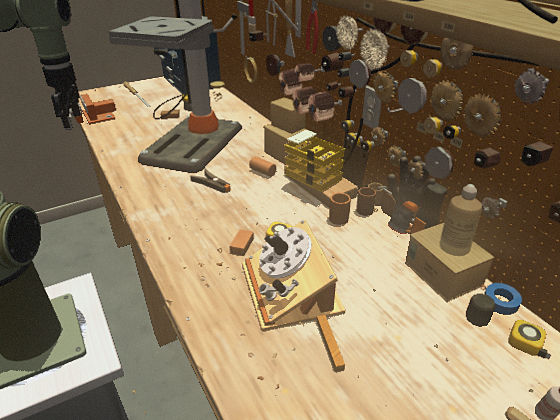

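The scene view shows the stand near (330,270), with the knob at (312,248) and the black handle at about (351,303). The side view shows the knob at (278,240) and the handle at about (283,283). I'll enlarge both.

```bash
python3 - <<'E'
import cv2
for n,(r,c,h,w,k) in dict(scene=(195,245,150,170,4),side=(212,230,120,130,5)).items():
    im=cv2.imread(f"pics/{n}0.png")[r:r+h,c:c+w]
    cv2.imwrite(f"pics/{n}0c.png",cv2.resize(im,None,fx=k,fy=k,interpolation=cv2.INTER_CUBIC))
E
```

```text
(no output)
```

View pics/scene0c.png

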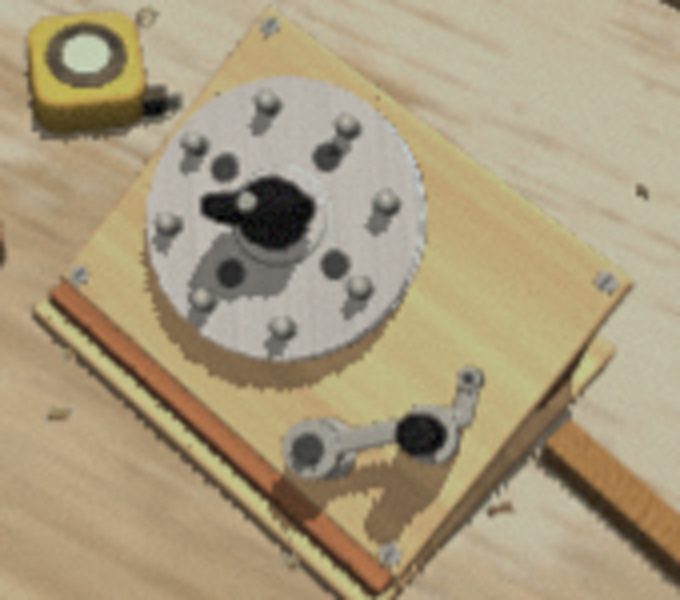

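View pics/side0c.png

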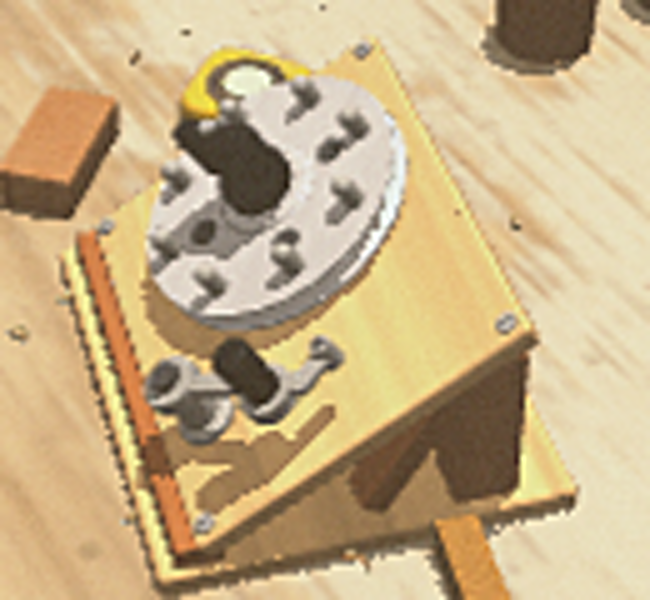

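Crop readings, as crop pixels:

| Item | Scene crop | Side crop |
|---|---|---|
| Screws | (270,27), (606,283), (390,553), (79,275) | (363,50), (507,323), (203,524), (104,228) |
| Pivot cap | (307,449) | (168,380) |
| Handle top | (420,432) | (230,352) |
| Nose | (470,377) | (326,346) |

The wing runs from about (205,208) to (312,210) in the scene crop, with the pin tops around it.

```bash
cat > h.py <<'E'
import numpy as np,cv2,pickle
from scipy.optimize import least_squares
from scipy.spatial.transform import Rotation as Rot
D=pickle.load(open("s0.pkl","rb"))
def ray(s,p):
    K=np.array([[s["fx"],0,s["cx"]],[0,s["fy"],s["cy"]],[0,0,1]])
    u=cv2.undistortPoints(np.array([[p]],float),K,np.array([s["k1"],0,0,0,0.]))[0,0]
    R=np.array(s["R"]);return -R.T@np.array(s["t"]), R.T@np.array([*u,1.])
def proj(s,X):
    K=np.array([[s["fx"],0,s["cx"]],[0,s["fy"],s["cy"]],[0,0,1]])
    return cv2.projectPoints(np.atleast_2d(X).astype(float),cv2.Rodrigues(np.array(s["R"]))[0],np.array(s["t"],float),K,np.array([s["k1"],0,0,0,0.]))[0][:,0]
def tri(rays):
    A=[];b=[]
    for o,d in rays:
        d=d/np.linalg.norm(d);P=np.eye(3)-np.outer(d,d);A.append(P);b.append(P@o)
    A=np.vstack(A);b=np.hstack(b);x,r,_,_=np.linalg.lstsq(A,b,rcond=None);return x,np.sqrt(r.sum()/2) if r.size else 0
sc=lambda p:(245+(p[0]+.5)/4-.5,195+(p[1]+.5)/4-.5)
sd=lambda p:(230+(p[0]+.5)/5-.5,212+(p[1]+.5)/5-.5)
def hit(s,p,n,c):  # ray ∩ plane n.x=c
    o,d=ray(s,p);return o+d*(c-n@o)/(n@d)
E
python3 - <<'E'
from h import *
S=D["scene"];E=D["side"]
a=[(270,27),(606,283),(390,553),(79,275),(307,449),(420,432),(470,377)]
b=[(363,50),(507,323),(203,524),(104,228),(168,380),(230,352),(326,346)]
P=[]
for p,q in zip(a,b):
    x,r=tri([ray(S,sc(p)),ray(E,sd(q))]);P.append(x);print(x.round(4),round(r*1e3,2))
P=np.array(P);Q=P[:4];c=Q.mean(0);n=np.linalg.svd(Q-c)[2][2];n*=np.sign(n[2])
print("n",n,"tilt",np.arccos(n[2]),"yaw",np.arctan2(-n[1],-n[0]))
print("sides",[np.linalg.norm(Q[i]-Q[i-1]) for i in range(4)])
for i,j in((3,0),(2,1)): v=Q[j]-Q[i];print("yaw edge",np.arctan2(v[1],v[0]),"slope",np.arcsin(v[2]/np.linalg.norm(v)))
print("heights",(P-c)@n)
yaw=np.mean([np.arctan2(*(Q[j]-Q[i])[1::-1]) for i,j in((3,0),(2,1))])
t=.56;N=np.array([-np.sin(t)*np.cos(yaw),-np.sin(t)*np.sin(yaw),np.cos(t)])
print("yaw",yaw,"N",N)
pa=[(267,100),(347,122),(386,200),(360,287),(282,325),(203,298),(166,223),(194,145)]
pb=[(303,92),(352,122),(347,190),(287,255),(208,280),(162,245),(175,180)]
# pin top centres ~ 36mm above face
for s,f,pp in((S,sc,pa),(E,sd,pb)):
    X=np.array([hit(s,f(p),N,N@c+.036) for p in pp])
    r=least_squares(lambda v:np.linalg.norm(X-(c+.036*N)-v[0]*np.array([-N[1],N[0],0])/np.sin(t)-v[1]*np.cross(N,np.array([-N[1],N[0],0])/np.sin(t)),axis=1)-v[2],[0,0,.05])
    e1=np.array([-N[1],N[0],0])/np.sin(t);e2=np.cross(N,e1)
    C=c+r.x[0]*e1+r.x[1]*e2
    print("radius",r.x[2],"axis@face",C,"res mm",(r.fun*1e3).round(1),"ang",np.degrees(np.arctan2((X-C)@e2,(X-C)@e1)).round())
E
```

```text
[ 0.6319 -0.057   0.1103] 0.81
[ 0.5822 -0.2482  0.11  ] 0.62
[ 0.4559 -0.2152  0.028 ] 1.33
[ 0.5051 -0.024   0.0284] 1.65
[ 0.4662 -0.1651  0.0639] 0.52
[ 0.4748 -0.207   0.112 ] 1.18
[ 0.5151 -0.2145  0.1012] 0.29
n [-0.51454855  0.13146358  0.8473235 ] tilt 0.5598712364718224 yaw -0.2501418798237869
sides [np.float64(0.15454371140645687), np.float64(0.19756559453990552), np.float64(0.1541784801040129), np.float64(0.19744396779297071)]
yaw edge -0.2546437672615947 slope 0.5589874498003501
yaw edge -0.25558176106489244 slope 0.5607479772556673
heights [-6.79182698e-05  6.80792605e-05 -6.81212651e-05  6.79602744e-05
  3.15904431e-02  6.24639727e-02  3.15965445e-02]
yaw -0.2551127641632436 N [-0.51399427  0.13404724  0.84725511]
radius 0.051525750478550424 axis@face [ 0.56171459 -0.11070968  0.0760396 ] res mm [ 0.2  0.4 -0.4  0.4 -0.5 -0.   1.  -1. ] ang [ 133.   89.   44.   -2.  -47.  -92. -136.  180.]
radius 0.05095973657273707 axis@face [ 0.55810996 -0.11891459  0.07515095] res mm [-0.1  0.4  0.6 -1.3  0.1  1.4 -1.1] ang [ 133.   88.   44.   -0.  -47.  -92. -134.]
```

The scene measurements are consistent: slope 0.56, pin circle radius 51.5 mm, axis z about 76 mm. The side-view pin picks were poorer. Next is the IK sweep over grip angles and a close wrist view.

```bash
cat >> h.py <<'E'
yaw=-.2551;t=.5585
N=np.array([-np.sin(t)*np.cos(yaw),-np.sin(t)*np.sin(yaw),np.cos(t)])
U=np.array([np.cos(t)*np.cos(yaw),np.cos(t)*np.sin(yaw),np.sin(t)])  # uphill
L=np.cross(N,U) # left
def quat(psi): # tool z=-N, tool y at angle psi from U toward L (ccw seen from above)
    y=np.cos(psi)*U+np.sin(psi)*L;z=-N
    return Rot.from_matrix(np.c_[np.cross(y,z),y,z]).as_quat()
A0=np.array([.5617,-.1107,.0760])-.001*N   # knob axis at face (scene estimate)
def loc(X): v=np.asarray(X)-A0; return np.array([v@U,v@L,v@N])
def wor(p): return A0+p[0]*U+p[1]*L+p[2]*N
E
python3 - <<'E'
from h import *
from rig import robot
print("N",N,U,L,"A0",A0)
piv,hd,no=[loc(x) for x in([.4662,-.1651,.0639],[.4748,-.2070,.1120],[.5151,-.2145,.1012])]
print(piv,hd,no,np.hypot(*(hd-piv)[:2]),np.hypot(*(no-piv)[:2]),np.hypot(*hd[:2]))
for psi in np.arange(-180,180,20):
    q=quat(np.radians(psi)); o=[]
    for h in(.06,.16):
        j=robot.ik(wor([0,0,h])-N*robot.pinch_z,q); o.append(None if j is None else np.round(j,2).tolist())
    print(psi,o)
q=quat(np.radians(90))
for psi in(-90,90):
  try:
    robot.move_ptp(wor([-.03,-.03,.20]),quat(np.radians(psi)));print("at",psi);break
  except robot.PlanningError as e: print(psi,e)
import pickle
pos=robot.get_ee_pos();rot=robot.get_tool_rot();s=robot.snapshot("wrist")
T=np.eye(4);T[:3,:3]=Rot.from_quat(rot).as_matrix();T[:3,3]=pos
M=np.linalg.inv(T@np.array(s["T_tool_cam"]));s["R"]=M[:3,:3];s["t"]=M[:3,3]
pickle.dump(s,open("w1.pkl","wb"));cv2.imwrite("pics/w1.png",s["image"])
print(s["T_tool_cam"],robot.get_time_s(),robot.get_force())
E
```

```text
N [-0.51276565  0.13371983  0.84805094] [ 0.82060637 -0.21399902  0.52991472] [0.25234217 0.96763807 0.        ] A0 [ 0.56221277 -0.11083372  0.07515195]
[-0.07313833 -0.07673819  0.03243334] [-0.03162566 -0.11511208  0.06321195] [-0.00267331 -0.11219998  0.03238564] 0.056531915814160824 0.07888509190393284 0.11937744083040933
-180 [None, None]
-160 [[-0.39, 0.03, 2.14, 0.18, 0.42, 2.52], [-0.41, -0.26, 2.18, 0.13, 0.67, 2.55]]
-140 [[-0.39, 0.03, 2.14, 0.18, 0.42, 2.17], [-0.41, -0.26, 2.18, 0.13, 0.67, 2.2]]
-120 [[-0.39, 0.03, 2.14, 0.18, 0.42, 1.82], [-0.41, -0.26, 2.18, 0.13, 0.67, 1.85]]
-100 [[-0.39, 0.03, 2.14, 0.18, 0.42, 1.47], [-0.41, -0.26, 2.18, 0.13, 0.67, 1.51]]
-80 [[-0.39, 0.03, 2.14, 0.18, 0.42, 1.12], [-0.41, -0.26, 2.18, 0.13, 0.67, 1.16]]
-60 [[-0.39, 0.03, 2.14, 0.18, 0.42, 0.77], [-0.41, -0.26, 2.18, 0.13, 0.67, 0.81]]
-40 [[-0.39, 0.03, 2.14, 0.18, 0.42, 0.42], [-0.41, -0.26, 2.18, 0.13, 0.67, 0.46]]
-20 [[-0.39, 0.03, 2.14, 0.18, 0.42, 0.07], [-0.41, -0.26, 2.18, 0.13, 0.67, 0.11]]
0 [[-0.39, 0.03, 2.14, 0.18, 0.42, -0.28], [-0.41, -0.26, 2.18, 0.13, 0.67, -0
[... 235 characters left out ...]
2.18, 0.13, 0.67, -1.29]]
80 [[-0.39, 0.03, 2.14, 0.18, 0.42, -1.67], [-0.41, -0.26, 2.18, 0.13, 0.67, -1.64]]
100 [[-0.39, 0.03, 2.14, 0.18, 0.42, -2.02], [-0.41, -0.26, 2.18, 0.13, 0.67, -1.99]]
120 [[-0.39, 0.03, 2.14, 0.18, 0.42, -2.37], [-0.41, -0.26, 2.18, 0.13, 0.67, -2.33]]
140 [[-0.39, 0.03, 2.14, 0.18, 0.42, -2.72], [-0.41, -0.26, 2.18, 0.13, 0.67, -2.68]]
160 [None, None]
at -90
[[-2.20643168e-04 -9.46785807e-01 -3.21864236e-01  8.19810748e-02]
 [ 9.99999581e-01 -4.94966868e-04  7.70463140e-04  1.54839745e-03]
 [-8.88775699e-04 -3.21863931e-01  9.46785519e-01 -1.41091591e-01]
 [ 0.00000000e+00  0.00000000e+00  0.00000000e+00  1.00000000e+00]] 2.5 [0.09678045 0.39704563 0.4273303 ]
```

View pics/w1.png

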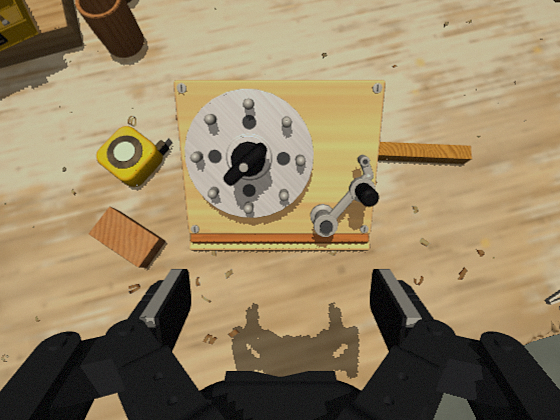

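The wrist view shows the wing at about (245,163), its bar running lower-left (228,180) to upper-right (264,147). The pins are around it, the brace pivot is at (325,225), the handle top at (367,194) and the nose at (364,160). I'll enlarge it.

```bash
python3 - <<'E'
import cv2
im=cv2.imread("pics/w1.png")[80:250,175:390]
cv2.imwrite("pics/w1c.png",cv2.resize(im,None,fx=3.5,fy=3.5,interpolation=cv2.INTER_CUBIC))
E
```

```text
(no output)
```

View pics/w1c.png

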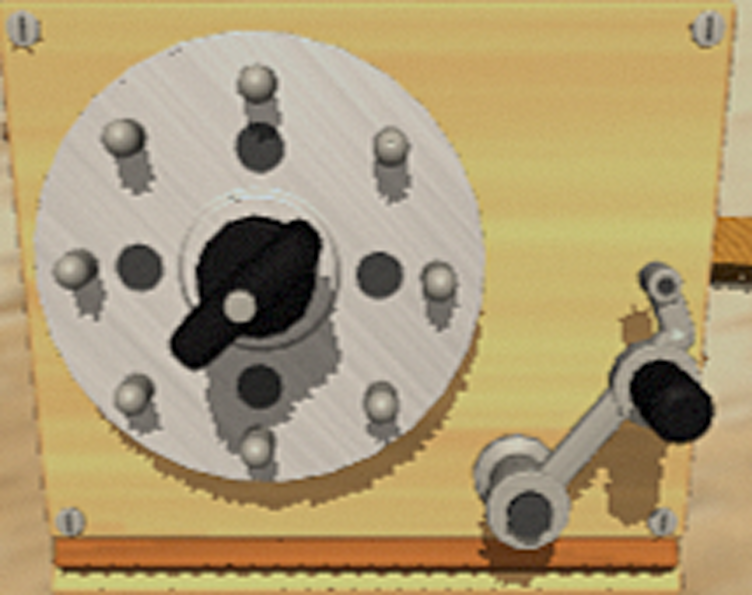

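Wrist crop readings, as crop pixels:

| Item | Wrist crop |
|---|---|
| Bar ends | (190,350) and (305,238) |
| Dot on wing | (239,306) |
| Handle top | (686,405) |
| Pivot | (529,515) |
| Nose | (663,285) |
| Pins | (257,83), (391,147), (439,280), (381,401), (257,446), (135,394), (76,269), (124,136) |

I'll combine the views.

```bash
python3 - <<'E'
from h import *
S=D["scene"];E=D["side"];W=pickle.load(open("w1.pkl","rb"))
w=lambda p:(175+(p[0]+.5)/3.5-.5,80+(p[1]+.5)/3.5-.5)
names="s1 s2 s3 s4 piv hand nose dot".split()
a=[(270,27),(606,283),(390,553),(79,275),(307,449),(420,432),(470,377),(247,202)]
b=[(363,50),(507,323),(203,524),(104,228),(168,380),(230,352),(326,346),(207,125)]
c=[(23,30),(708,28),(662,521),(70,521),(529,515),(686,405),(663,285),(239,306)]
for n,p,q,r in zip(names,a,b,c):
    rs=[ray(S,sc(p)),ray(E,sd(q)),ray(W,w(r))]
    for nm,k in(("all",[0,1,2]),("SW",[0,2])):
        x,e=tri([rs[i] for i in k]);print(n,nm,x.round(4),"loc",loc(x).round(4),"res",round(e*1e3,1))
pw=[(257,83),(391,147),(439,280),(381,401),(257,446),(135,394),(76,269),(124,136)]
pa=[(267,100),(347,122),(386,200),(360,287),(282,325),(203,298),(166,223),(194,145)]
for s,f,pp in((S,sc,pa),(W,w,pw)):
    X=np.array([loc(hit(s,f(p),N,N@A0+.036)) for p in pp])
    r=least_squares(lambda v:np.hypot(X[:,0]-v[0],X[:,1]-v[1])-v[2],[0,0,.05])
    print("pins centre",r.x,"res",(r.fun*1e3).round(1),"ang",np.degrees(np.arctan2(*(X[:,:2]-r.x[:2]).T[::-1])).round(1))
for h in(.070,):
    P=[loc(hit(W,w(p),N,N@A0+h)) for p in((190,350),(305,238))];v=P[0]-P[1];print("wing",P,np.linalg.norm(v),np.degrees(np.arctan2(v[1],v[0])),(P[0]+P[1])/2)
    P=[loc(hit(S,sc(p),N,N@A0+h)) for p in((207,206),(312,205))];v=P[0]-P[1];print("wingS",P,np.linalg.norm(v),np.degrees(np.arctan2(v[1],v[0])))
E
```

```text
s1 all [ 0.6312 -0.0576  0.1108] loc [0.0641 0.0689 0.002 ] res 1.0
s1 SW [ 0.6269 -0.059   0.1172] loc [0.0643 0.0665 0.0094] res 0.9
s2 all [ 0.5816 -0.2487  0.1109] loc [ 0.0644 -0.1285  0.0019] res 0.8
s2 SW [ 0.5807 -0.2481  0.1129] loc [ 0.0646 -0.1282  0.0042] res 0.3
s3 all [ 0.4556 -0.2158  0.0291] loc [-0.0894 -0.1285  0.0016] res 1.5
s3 SW [ 0.4554 -0.2153  0.0327] loc [-0.0878 -0.128   0.0047] res 0.0
s4 all [ 0.5049 -0.0248  0.0291] loc [-0.0898  0.0688  0.0018] res 1.8
s4 SW [ 0.5039 -0.0263  0.035 ] loc [-0.0872  0.0671  0.0071] res 0.6
piv all [ 0.4648 -0.1665  0.0663] loc [-0.0727 -0.0785  0.0349] res 1.3
piv SW [ 0.4633 -0.166   0.072 ] loc [-0.071  -0.0784  0.0407] res 0.1
hand all [ 0.4753 -0.2069  0.1117] loc [-0.0314 -0.1149  0.0627] res 1.3
hand SW [ 0.476  -0.207   0.1122] loc [-0.0306 -0.1148  0.0628] res 0.1
nose all [ 0.5138 -0.2151  0.1024] loc [-0.003  -0.1132  0.034 ] res 1.2
nose SW [ 0.5121 -0.2143  0.1059] loc [-0.0026 -0.1128  0.0379] res 0.8
dot all [ 0.523  -0.0997  0.1366] loc [-0.002   0.0009  0.0737] res 0.7
dot SW [ 0.5214 -0.1001  0.1404] loc [-0.0012  0.0001  0.0777] res 0.1
pins centre [-9.92932640e-05  3.06282838e-04  5.15929964e-02] res [ 0.2  0.4 -0.4  0.4 -0.5 -0.   0.9 -1. ] ang [  43.5   -1.   -46.4  -92.2 -137.   178.1  133.7   89.9]
pins centre [-0.00076834 -0.00035865  0.05033468] res [ 0.  -0.2  0.1 -0.   0.1 -0.1 -0.1  0.1] ang [  -1.7  -47.2  -91.9 -136.8  178.   133.6   88.5   43. ]
wing [array([-0.01409675,  0.01386137,  0.07      ]), array([ 0.01395722, -0.01564897,  0.07      ])] 0.040717136308648455 133.5507220892054 [-6.97653007e-05 -8.93799281e-04  7.00000000e-02]
wingS [array([-0.01438284,  0.01593942,  0.07      ]), array([ 0.01503851, -0.02133255,  0.07      ])] 0.04748490251488016 128.28647631970358
```

Knob axis is confirmed to about 1 mm, wing at about 133° and pins at -1.7+45k°. With the brace in, the nose would sit at about -94°, dead on the pin at -92°. So I'll first turn the free plate about 25° clockwise with the knob, then swing the brace in.

```bash
cat >> h.py <<'E'
from rig import robot
PZ=robot.pinch_z
def tcp(p): return wor(p)-N*PZ     # p: grasp point in stand face coords
def st(tag):
    f=np.array(robot.get_force());m=np.array(robot.get_torque())
    print(tag,"t",round(robot.get_time_s(),2),"F",np.round([f@U,f@L,f@N],1),"M.N",round(m@N,2),"gap",round(robot.get_finger_gap(),3),"grip",round(robot.get_grasp_force(),1),"loc",loc(robot.get_ee_pos()).round(4))
def turn(dj):
    j=list(robot.get_joints());j[5]+=dj;robot.move_joints(j)
def snap(fn,n="wrist"):
    pos=robot.get_ee_pos();rot=robot.get_tool_rot();s=robot.snapshot(n)
    if n=="wrist":
        T=np.eye(4);T[:3,:3]=Rot.from_quat(rot).as_matrix();T[:3,3]=pos
        M=np.linalg.inv(T@np.array(s["T_tool_cam"]));s["R"]=M[:3,:3];s["t"]=M[:3,3]
    pickle.dump(s,open(fn+".pkl","wb"));cv2.imwrite(f"pics/{fn}.png",s["image"]);return s
E
python3 - <<'E'
from h import *
q=quat(np.radians(43))
robot.move_ptp(tcp([0,-.0003,.13]),q);st("above")
robot.move_straight(tcp([0,-.0003,.060]),vel=.12);st("down")
robot.close();st("closed")
for i in range(2): turn(.218);st("turn")
robot.release();st("rel")
robot.move_straight(tcp([0,0,.10]),vel=.15);st("up")
robot.move_ptp(tcp([-.06,-.09,.16]),quat(np.radians(0)));st("w2")
snap("w2")
E
```

```text
above t 4.38 F [-0.  -0.1 -0.5] M.N -0.02 gap 0.998 grip 0.0 loc [ 1.000e-04 -2.000e-04  1.114e-01]
down t 5.11 F [ 0.3  0.3 -0.4] M.N 0.01 gap 0.999 grip 0.0 loc [ 0.0002 -0.0003  0.0415]
closed t 5.78 F [0.2 2.2 6.6] M.N 0.03 gap 0.131 grip 60.8 loc [ 0.0005 -0.0001  0.0416]
turn t 6.1 F [-1.9 -2.4  6.2] M.N -0.01 gap 0.125 grip 60.8 loc [-0.     -0.0004  0.0416]
turn t 6.42 F [-2.7 -2.4  5.8] M.N -0.01 gap 0.132 grip 61.0 loc [-0.0007 -0.0006  0.0416]
rel t 7.13 F [ 0.1 -0.2  0.1] M.N -0.05 gap 1.001 grip 0.0 loc [-0.     -0.0004  0.0416]
up t 7.55 F [ 0.6 -0.1 -0.6] M.N -0.04 gap 1.0 grip 0.0 loc [ 0.0007 -0.0001  0.0816]
w2 t 8.11 F [ 0.3  0.2 -0.4] M.N 0.01 gap 1.0 grip 0.0 loc [-0.0603 -0.0906  0.141 ]
```

View pics/w2.png

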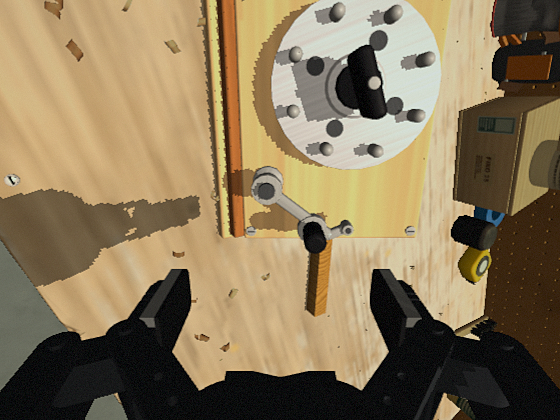

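The plate turned with the knob. Pins at (326,149) and (376,150) now straddle the nose's path, the pivot is at (266,188), the handle top at (313,235), the nose at (347,228) and the wing dot at (374,84). I'll refine the handle and pivot from the two wrist views plus the scene view.

```bash
python3 - <<'E'
from h import *
S=D["scene"];E=D["side"];W=pickle.load(open("w1.pkl","rb"));V=pickle.load(open("w2.pkl","rb"))
w=lambda p:(175+(p[0]+.5)/3.5-.5,80+(p[1]+.5)/3.5-.5)
for n,a,b,c,d in(("piv",(307,449),(168,380),(529,515),(266,188)),("hand",(420,432),(230,352),(686,405),(314,238)),("nose",(470,377),(326,346),(663,285),(347,228))):
    x,e=tri([ray(S,sc(a)),ray(E,sd(b)),ray(W,w(c)),ray(V,d)]);print(n,loc(x).round(4),e*1e3)
    x,e=tri([ray(W,w(c)),ray(V,d)]);print(n,"WV",loc(x).round(4),e*1e3)
for p in((326,149),(376,150),(293,111),(415,115)):
    x=loc(hit(V,p,N,N@A0+.036));print("pin",x.round(4),np.degrees(np.arctan2(x[1],x[0])))
E
```

```text
piv [-0.0729 -0.078   0.0343] 1.4942890042276673
piv WV [-0.073  -0.0783  0.0345] 1.1270428145617366
hand [-0.0328 -0.1134  0.0591] 3.610454603568042
hand WV [-0.0343 -0.1174  0.0479] 1.8224670923270605
nose [-0.0033 -0.113   0.0334] 1.4680348078718213
nose WV [-0.0042 -0.1136  0.0327] 0.45179893947838645
pin [-0.0256 -0.0455  0.036 ] -119.33211616620721
pin [ 0.0133 -0.0463  0.036 ] -73.9924082944646
pin [-0.0515 -0.0172  0.036 ] -161.48604681325915
pin [ 0.04   -0.0203  0.036 ] -26.87982475497855
```

```bash
cat >> h.py <<'E'
PV=np.array([-.072,-.079])
def hpos(a,r=.053): return [PV[0]+r*np.cos(a),PV[1]+r*np.sin(a),.055]
def fmag():
    f=np.array(robot.get_force());return np.array([f@U,f@L])
E
python3 - <<'E'
from h import *
h=[-.0317,-.1148,.055];a=np.arctan2(h[1]-PV[1],h[0]-PV[0]);print("a0",a)
q=quat(np.radians(-15))
robot.move_ptp(tcp([h[0],h[1],.115]),q);st("above")
robot.move_straight(tcp(h),vel=.1);st("down")
robot.close();st("closed")
f0=fmag();a0=a
for da in [.1]*7+[.04]*8:
    a+=da;robot.move_straight(tcp(hpos(a)),vel=.05)
    f=fmag()-f0;ft=f@[-np.sin(a),np.cos(a)];fr=f@[np.cos(a),np.sin(a)]
    print(round(a-a0,2),"ft",ft.round(1),"fr",fr.round(1))
    if abs(ft)>14 or abs(fr)>25: break
st("end");snap("w3");snap("sc3","scene")
E
```

```text
a0 -0.7263342217575678
above t 8.5 F [-0.7  0.4 -0.2] M.N -0.0 gap 1.0 grip 0.0 loc [-0.0319 -0.1137  0.0946]
down t 9.25 F [0.6 0.2 0.6] M.N 0.02 gap 1.001 grip 0.0 loc [-0.0315 -0.1146  0.0367]
closed t 9.89 F [-2.2  1.1 10.5] M.N 0.03 gap 0.191 grip 58.3 loc [-0.0328 -0.114   0.0365]
0.1 ft 2.7 fr -0.5
0.2 ft -7.7 fr -0.3
0.3 ft -3.9 fr -0.8
0.4 ft -1.3 fr -0.6
0.5 ft 1.8 fr 1.1
0.6 ft -8.5 fr -1.4
0.7 ft -6.9 fr -0.6
0.74 ft -11.0 fr -2.3
0.78 ft -4.7 fr 2.3
0.82 ft -8.5 fr 0.8
0.86 ft -12.1 fr -1.2
0.9 ft -7.9 fr 2.7
0.94 ft -9.8 fr 0.9
0.98 ft -5.2 fr 6.8
1.02 ft -8.6 fr 5.9
end t 13.7 F [ 5.9 -5.4 -0.2] M.N 0.31 gap 0.188 grip 58.6 loc [-0.0181 -0.0649  0.0367]
```

```bash
python3 - <<'E'
import cv2
a=cv2.imread("pics/sc3.png")[195:345,245:415];b=cv2.imread("pics/w3.png")[60:300,120:440]
a=cv2.resize(a,None,fx=2.6,fy=2.6,interpolation=3);b=cv2.resize(b,(350,262))
import numpy as np
c=np.zeros((max(a.shape[0],262),a.shape[1]+350,3),np.uint8);c[:a.shape[0],:a.shape[1]]=a;c[:262,a.shape[1]:]=b
cv2.imwrite("pics/c3.png",c);print(c.shape)
E
```

```text
(390, 792, 3)
```

View pics/c3.png

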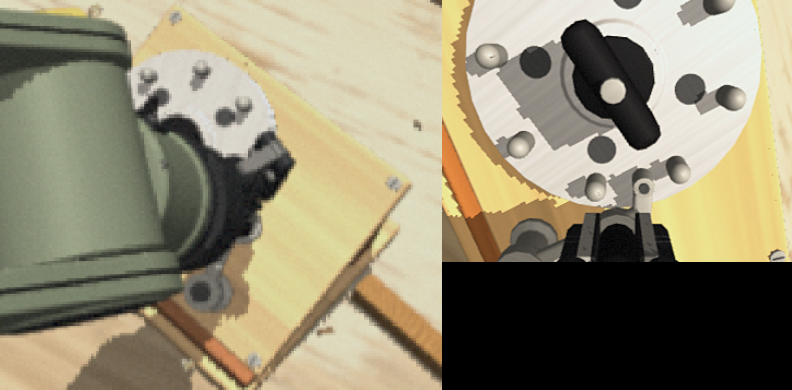

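The nose at composite (644,188) now sits between the pins at (597,187) and (680,170). I'll check the lever angle numerically.

```bash
python3 - <<'E'
from h import *
V=pickle.load(open("w3.pkl","rb"));f=lambda p:((p[0]-442)*320/350+120,p[1]*240/262+60)
n0=np.array([-.0033,-.113])
p=PV+[-.0009,.0009]
for q,h in(((644,188),.033),((597,187),.036),((680,170),.036),((612,91),.0735)):
    x=loc(hit(V,f(q),N,N@A0+h));print(x.round(4),np.hypot(*x[:2]).round(4),np.degrees(np.arctan2(x[1],x[0])).round(1), "lever",np.arctan2(*(x[:2]-p)[::-1])-np.arctan2(*(n0-p)[::-1]))
st("now")
e=loc(robot.get_ee_pos())[:2];print(np.arctan2(*(e-p)[::-1])-np.arctan2(*(np.array([-.0317,-.1148])-p)[::-1]))
# push further
a=-.7263+1.02;f0=fmag()
for da in[.04]*5:
    a+=da;robot.move_straight(tcp(hpos(a)),vel=.05);f=fmag()
    print(round(a+.7263,2),"ft",round(f@[-np.sin(a),np.cos(a)],1),"fr",round(f@[np.cos(a),np.sin(a)],1),loc(robot.get_ee_pos())[:2].round(4))
    if f@[-np.sin(a),np.cos(a)]<-18: break
snap("w4")
E
```

```text
[-0.0018 -0.05    0.033 ] 0.05 -92.1 lever 0.8413264557323609
[-0.0219 -0.0428  0.036 ] 0.048 -117.1 lever 1.0708472698641809
[ 0.0155 -0.0444  0.036 ] 0.047 -70.7 lever 0.8288846724652819
[-0.0028  0.0011  0.0735] 0.003 158.7 lever 1.310759452097713
now t 13.8 F [ 7.1 -5.   0.7] M.N 0.32 gap 0.189 grip 58.6 loc [-0.0181 -0.0649  0.0367]
0.9634399485160272
1.06 ft -10.1 fr 2.9 [-0.0182 -0.0639]
1.1 ft -13.1 fr 1.4 [-0.0181 -0.0628]
1.14 ft -20.3 fr -2.0 [-0.018  -0.0626]
```

```bash
python3 - <<'E'
from h import *
A=pickle.load(open("w3.pkl","rb"));B=pickle.load(open("w4.pkl","rb"))
p=PV+[-.0009,.0009]
x0,y0=int((644-442)*320/350+120),int(188*240/262+60)
T=A["image"][y0-7:y0+8,x0-7:x0+8]
r=cv2.matchTemplate(B["image"][y0-25:y0+26,x0-25:x0+26],T,cv2.TM_CCOEFF_NORMED);_,m,_,l=cv2.minMaxLoc(r)
xb,yb=x0-25+l[0]+7,y0-25+l[1]+7
for s,q in((A,(x0,y0)),(B,(xb,yb))):
    v=loc(hit(s,q,N,N@A0+.033));print(q,m,v.round(4),np.arctan2(*(v[:2]-p)[::-1])-np.arctan2(-.1139,.0696)-0, np.arctan2(*(v[:2]-p)[::-1]))
a=A["image"][120:300,200:400];b=B["image"][120:300,200:400]
cv2.imwrite("pics/c4.png",cv2.resize(np.hstack([a,b]),None,fx=2,fy=2,interpolation=3))
E
```

```text
(304, 232) 0.9566878080368042 [-0.0021 -0.0498  0.033 ] 1.4027373183180307 0.3804548800877477
(302, 233) 0.9566878080368042 [-0.0031 -0.0479  0.033 ] 1.4311946861047593 0.4089122478744761
```

View pics/c4.png

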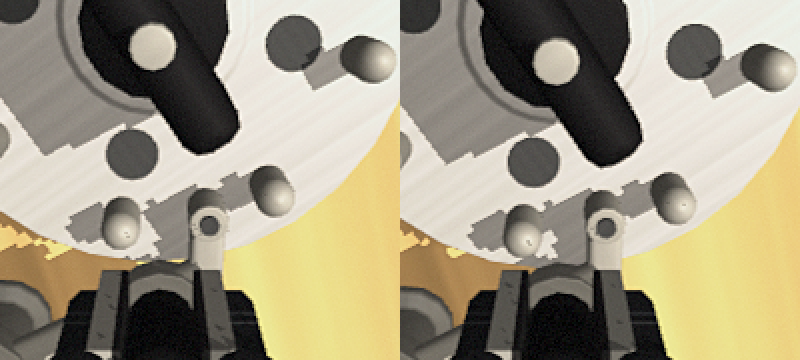

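The TCP stalled (less than 0.3 mm of motion while force rose to 20 N), and the nose is seated between the pins at about 0.9 rad of travel. I'll release it and tighten the knob, watching the moment about the axis.

```bash
python3 - <<'E'
from h import *
robot.release();st("rel")
robot.move_straight(loc(robot.get_ee_pos())@np.array([U,L,N])+A0+.05*N,vel=.15)
snap("w5")
robot.move_ptp(tcp([0,-.0003,.115]),quat(np.radians(19)));st("above")
robot.move_straight(tcp([0,-.0003,.060]),vel=.12)
robot.close();st("closed")
j0=robot.get_joints()[5];m0=np.array(robot.get_torque())@N
for i in range(22):
    turn(.12);m=np.array(robot.get_torque())@N-m0;f=fmag()
    print(i,round(robot.get_joints()[5]-j0,3),"M",round(m,2),"F",f.round(1))
    if abs(m)>.7: break
st("end");print(robot.get_joints()[5]);snap("w6")
E
```

```text
rel t 15.28 F [-0.1 -0.7  0.8] M.N -0.0 gap 1.0 grip 0.0 loc [-0.0237 -0.0574  0.0363]
above t 16.18 F [-0.6  0.1  0.4] M.N -0.01 gap 1.004 grip 0.0 loc [-0.0004  0.0009  0.0956]
closed t 17.46 F [-2.9 -3.3  9.5] M.N 0.01 gap 0.131 grip 58.8 loc [-0.0006 -0.0005  0.0417]
0 0.117 M -0.04 F [-0.9 -2.3]
1 0.233 M 0.05 F [-3.  -2.8]
2 0.347 M -0.01 F [-2.7 -2.8]
3 0.46 M -0.0 F [-3.6 -2.4]
4 0.574 M 0.05 F [-3.1 -1.2]
5 0.687 M 0.0 F [-2.4 -1.7]
6 0.8 M 0.01 F [-3.2 -1.7]
7 0.911 M -0.01 F [-3.1 -1.1]
8 1.023 M -0.01 F [-2.9 -1. ]
9 1.133 M 0.05 F [-3.1 -0.7]
10 1.244 M -0.02 F [-3.3  0. ]
11 1.354 M 0.07 F [-3.5  1.1]
12 1.464 M -0.01 F [-4.   1.5]
13 1.574 M 0.01 F [-3.4  1.4]
14 1.685 M -0.09 F [-3.1  1.6]
15 1.796 M 0.03 F [-2.7  2.8]
16 1.907 M -0.04 F [-3.6  3. ]
17 2.019 M -0.01 F [-2.5  3.2]
18 2.13 M -0.02 F [-2.1  3.5]
19 2.24 M 1.54 F [-1.9  3. ]
end t 22.46 F [-1.9  3.   2.8] M.N 1.55 gap 0.128 grip 71.4 loc [-0.0048  0.0034  0.0418]
1.6302793257555486
```

Clear stop at 2.24 rad (1.5 N m). The drag itself did not show in the readings, so before going on I'll check the brace and plate from above.

```bash
python3 - <<'E'
from h import *
print("tau",np.round(robot.get_joint_torque(),2))
robot.release();st("rel")
robot.move_straight(tcp([0,0,.12]),vel=.15)
robot.move_ptp(wor([-.03,-.03,.20]),quat(np.radians(-90)));st("w7")
snap("w7")
g=lambda n:cv2.imread(f"pics/{n}.png")
c=np.zeros((600,800,3),np.uint8)
c[:391,:495]=cv2.resize(g("w7")[80:250,175:390],(495,391),interpolation=3)
c[:225,500:800]=cv2.resize(g("w5")[60:300,120:440],(300,225),interpolation=2)
c[230:455,500:800]=cv2.resize(g("w6")[60:300,120:440],(300,225),interpolation=2)
cv2.imwrite("pics/c7.png",c)
E
```

```text
tau [ -3.41 -24.69 -24.98   1.24  -2.57   1.49]
rel t 23.22 F [-0.4  0.4 -0.5] M.N -0.02 gap 1.002 grip 0.0 loc [-0.005   0.0031  0.0418]
w7 t 24.31 F [ 0.7  0.1 -0.6] M.N -0.01 gap 0.998 grip 0.0 loc [-0.0303 -0.0302  0.1994]
```

View pics/c7.png

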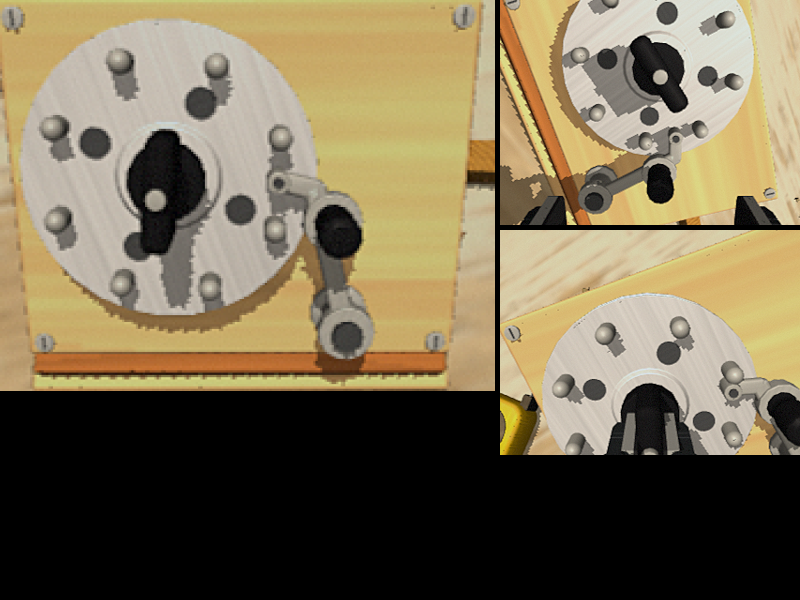

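The brace is still in, with the nose at (278,182) between the pins at (281,137) and (275,228). The wing now runs (162,135) to (155,248). The plate sprang back a little on release. I'll check the relative knob rotation.

```bash
python3 - <<'E'
from h import *
V=pickle.load(open("w7.pkl","rb"));k=391/170
f=lambda p:(175+p[0]/k-.3,80+p[1]/k-.3)
for q in((119,62),(217,66),(281,137),(275,228),(210,287),(122,283),(59,219),(54,127)):
    x=loc(hit(V,f(q),N,N@A0+.036));print(round(np.degrees(np.arctan2(x[1],x[0]+.0008)),1),end=" ")
P=[loc(hit(V,f(p),N,N@A0+.070)) for p in((156,248),(165,135))];v=P[0]-P[1];print("wing",np.degrees(np.arctan2(v[1],v[0])),np.linalg.norm(v),(P[0]+P[1])/2)
for q,h in((278,182),.033),((347,230),.062),((346,337),.033):
    x=loc(hit(V,f(q),N,N@A0+h));print(x.round(4),np.hypot(*x[:2]),np.arctan2(*(x[:2]-PV)[::-1]))
E
```

```text
20.0 -26.0 -70.4 -114.9 -159.8 155.4 110.3 64.6 wing 173.25909215946052 0.043161659556553704 [-0.00028571 -0.00124013  0.07      ]
[-0.0029 -0.0473  0.033 ] 0.04740363918692667 0.42963126900897847
[-0.0168 -0.0733  0.062 ] 0.07521270171984865 0.10257353236895643
[-0.0742 -0.0794  0.033 ] 0.10862021803918936 -2.9699706210879007
```

Relative rotation is about 2.03 ± 0.05 rad, so the knob is at its 2.0 stop, and the handle is 75 mm from the axis, so the brace is fully in. Now I'll swing the brace back out.

```bash
python3 - <<'E'
from h import *
h=[-.0175,-.0730,.055];a=.103
robot.move_ptp(tcp([h[0],h[1],.115]),quat(np.radians(-15)));st("above")
robot.move_straight(tcp(h),vel=.1)
robot.close();st("closed")
for da in [-.1]*8+[-.04]*8:
    a+=da;robot.move_straight(tcp(hpos(a)),vel=.05);f=fmag()
    ft=f@[-np.sin(a),np.cos(a)];e=loc(robot.get_ee_pos())[:2]
    print(round(a,2),"ft",ft.round(1),"fr",round(f@[np.cos(a),np.sin(a)],1),"ang",np.arctan2(*(e-PV)[::-1]).round(3))
    if ft>20 and a<-.75: break
robot.release();st("rel")
robot.move_straight(np.array(robot.get_ee_pos())+.06*N,vel=.15)
robot.move_ptp(wor([-.03,-.03,.20]),quat(np.radians(-90)));snap("w8");st("w8")
A=pickle.load(open("w1.pkl","rb"))["image"];B=pickle.load(open("w8.pkl","rb"))["image"]
# nose & handle template shift vs start view
for n,(x,y,r) in dict(nose=(364,161,7),handle=(371,195,8),piv=(326,227,8),screw=(364,229,6),tape=(130,152,25),offcut=(127,237,25),blank=(425,152,20)).items():
    T=A[y-r:y+r+1,x-r:x+r+1];R=r+16
    m=cv2.matchTemplate(B[y-R:y+R+1,x-R:x+R+1],T,cv2.TM_CCOEFF_NORMED);_,v,_,l=cv2.minMaxLoc(m);print(n,l[0]-16,l[1]-16,round(v,3))
E
```

```text
above t 25.72 F [-0.1  0.8  0.4] M.N 0.01 gap 1.001 grip 0.0 loc [-0.018  -0.0726  0.0957]
closed t 27.11 F [-5.5  0.6 11.7] M.N 0.06 gap 0.186 grip 58.2 loc [-0.0203 -0.072   0.0364]
0.0 ft 1.9 fr -2.6 ang 0.012
-0.1 ft -1.7 fr -4.1 ang -0.101
-0.2 ft 8.4 fr -1.6 ang -0.163
-0.3 ft 7.3 fr -1.3 ang -0.268
-0.4 ft 5.5 fr -1.2 ang -0.375
-0.5 ft 4.3 fr -1.0 ang -0.479
-0.6 ft 5.6 fr -0.7 ang -0.581
-0.7 ft 5.0 fr 1.6 ang -0.682
-0.74 ft 9.3 fr 0.5 ang -0.706
-0.78 ft 3.2 fr 3.3 ang -0.763
-0.82 ft 6.0 fr 4.0 ang -0.792
-0.86 ft 9.5 fr 2.8 ang -0.814
-0.9 ft 5.3 fr 4.5 ang -0.869
-0.94 ft 10.0 fr 3.7 ang -0.888
-0.98 ft 18.7 fr 1.4 ang -0.892
-1.02 ft 26.9 fr -1.1 ang -0.896
rel t 31.86 F [ 0.6 -0.2  0.1] M.N 0.03 gap 1.007 grip 0.0 loc [-0.0444 -0.1242  0.0363]
w8 t 34.03 F [-0.   0.3 -0.5] M.N -0.0 gap 0.995 grip 0.0 loc [-0.0304 -0.03    0.1995]
nose 0 -1 0.973
handle 0 -1 0.993
piv 0 -1 0.968
screw 0 -1 0.92
tape -1 -1 0.984
offcut -1 -1 0.976
blank 0 -1 0.997
```

The lever is stalled against its out stop, and the view matches the start view to within 1 px. The bystanders have not moved, and the arm is clear, so I'm handing in.

```bash
python3 -c "
from rig import robot
print(robot.close_job())"
```

```text
the job is handed in; nothing more can be done
None
```

I braced the plate, tightened the knob to its stop (about 2.0 rad on the plate), swung the brace lever back to its out stop and let go, with tape, offcut and blank unmoved; I handed in at about 34 s and got no verdict back.

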